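# Bolt the berry case with the hooked pull rod

### The job

Lock up the berry case: lift the hooked pull rod off its rest by the wooden handle, hook the red bow of the bolt at the far end of the case and draw the bolt towards you until it is fully home and its yellow telltale pin is pushed right through. Once it is home, keep pulling it against its stop with a steady 14 N or so for about a second to bed it, never pulling harder than 20 N and never touching the bolt with the gripper. Then unhook and lay the rod back in its rest as you found it, leaving the other goods where they are.

Things in the scene. Friction and masses are not known exactly. Their poses are not given: they have to be found in the camera images.
- case: Low berry case, 300 x 240 x 90 mm (x, y, z), fixed; clear lid in front, green strip behind. Origin: centre of its underside; +x points away from the robot, +y left. Bolt, plate and keeper are on top, on its centre line along x. A jar (front left) and a punnet (front right) on its top, up to 175 mm above the counter, leave a lane about 70 mm wide between them.
- bow (a point): Middle of the bow's top bar: round, 8 mm thick, 60 mm wide, along the case's y axis on two uprights, its centre line 156 mm above the counter. It stands on the bolt's 72 mm wide red cross-piece and steel bar (top 115 mm above the counter); behind it (+x of the case) 40 mm are free for a hook kept more than 126 mm above the counter. It moves with the bolt.
- bolt: The sliding bolt: steel bar 14 mm thick along the case's x axis carrying the red cross-piece and bow; origin 60 mm under the bow, axes parallel to the case's. It is drawn along the case's -x (towards the robot) and stays where it is left. Sliding takes 4 to 5 N. Its way to the stop is 24 to 54 mm and is not measured: it has to be felt. The stop is solid: there the force climbs within a few mm.
- telltale (a joint): Yellow sprung pin through the black keeper block at the near end of the bolt plate. The bolt's nose pushes it through: 0 until then (pin flush), 0.006 m when the bolt is fully home on its solid stop (pin stands 6 mm out of the keeper's near face). Its spring adds up to 1.5 N and cannot push the bolt back.
- rod: The hooked pull rod, 200 g. Its x axis runs along the rod from handle to hook, its z axis is up with the hook hanging down. Origin: centre of the handle. Centre of mass within 30 mm of it.
- rod_grip (a point): Centre of the rod's wooden handle, where to grip: flat-sided, 180 mm long (x), 20 mm wide (y), 28 mm high (z), level in the rest, 74 mm above the counter. A steel shaft 8 mm thick leaves its front end at mid height; a 22 mm steel butt is on its rear end. The fingers fit on its middle, between the rest's two cradles.
- hook (a point): 240 mm ahead of the handle's centre the shaft bends down as a prong 8 mm thick. This point is on the prong's centre line, 20 mm below the shaft's: the bow's bar should lie against it. The prong ends 44 mm below the shaft in a lip turned back towards the handle (to 12 mm from the prong's centre line): lower it behind the bow, and push it 15 mm away again before raising it.
- rest: Wooden rest, fixed: base 190 x 90 x 10 mm, cradles at x = -70 and +70 mm, 16 mm thick, with flat bottoms 60 mm above the counter between 18 mm high cheeks 36 mm apart. Origin: centre of its underside. The rod starts in it, handle's centre 74 mm above this origin, its x along the rest's x, hook beyond the +x end.
- jar: Amber jar, 56 mm wide, 85 mm high, standing on the case; origin at its foot.
- case_punnet: Black punnet of berries, 100 x 75 x 60 mm, standing on the case; origin at its foot.
- punnet: Black punnet of berries, 100 x 75 x 60 mm, on the counter; origin at its foot.
- mug: Blue mug, 76 mm wide, 90 mm high, on the counter; origin at its foot.
- weight: Brass scale weight, 52 mm wide, 72 mm high, on the counter; origin at its foot.
- tape: Orange roll of tape lying flat, 90 mm wide, 24 mm high, on the counter; origin at its foot.
- can: Tin can, 66 mm wide, 100 mm high, on the counter; origin at its foot.
Not all that is in view belongs to the job. What is shaped like the rest but blue, orange or turquoise is not meant.

How it is judged:
By the outcome, as a careful person would: the job done as asked, in the order asked, and still so for the second after the job is handed in, with the robot touching nothing.
It also fails if it takes over 64 s, if anything falls off the work surface, if the arm or the gripper's body presses on something with over 40 N, if the wrist force passes 120 N, or if a joint passes its speed limit or range.

### The arm

A 6-joint arm with a two-finger parallel gripper is mounted at the origin on the work surface. World frame = base frame: x ahead of the robot, y to its left, z up, the work surface at z = 0. Lengths are in mm, angles in rad, forces in N, time in s.
With the tool pointing down it reaches from about 350 to 725 mm from the base axis. Payload 4.3 kg.
Tool frame: the origin (TCP) lies between the finger pads; the fingertips stand 22 mm ahead of it and the grasp point (between the pads) lies 3 mm ahead of it (arm.nose_length is the distance from the TCP to the fingertips, in mm); z points along the fingers, y is the direction in which the jaws open and shut (so a half turn about z gives the same grasp; the last joint's range is limited). The gripper opens to 85 mm and grips with 20 to 120 N. Pads are 22 mm wide; open, the fingers measure 114 mm over their backs; the gripper's body (76 mm by 85 mm) begins 54 mm behind the grasp point. The pads swing forward as they close: fully open they stand 13 mm farther back than shut.
Start: joints at [1.155, 0.377, 0.081, 1.274, 0, 1.46], TCP at [173.115, 548.361, 216.029] pointing down, gripper open.
Joint ranges: [-2.72, 2.72], [-0.84, 1.66], [-1.02, 1.22], [-1.77, 2.12], [-1.37, 1.28], [-3.14, 3.14]. Speed limits (rad/s): [2.57, 2.57, 3.14, 3.14, 3.14, 3.14].

### API

Orientations are given as a rotation vector (axis times angle).
In Python, from plant import arm, vision gives the robot as it stands. The module is installed in compiled form; this text tells all that it offers.
- The arm moves only by the tool carry_out, never from a script. Its argument "targets" is a list of rows, each a list of 7 numbers: the turn, a rotation vector about the tool's x, y, z in rad, then the shift along the tool's x, y, z in m, then the gripper command: -1 is shut, 1 is fully open, values between are in proportion. A call has 1 to 12 rows; each row is the pose to reach, as a shift and turn from the pose measured when the call began, along the tool's axes at that moment; what a row does not reach only later rows make up. A row lasts 1/10 s, in which the tool goes at most 50 mm and 8.59 degrees, less where a joint would pass 70% of its speed; a pose out of reach is approached as far as the arm can. A call with a gripper value outside its range is refused whole. The fingers move at their own pace and stop on an object; "grip_force" is the grip in N (left out, the last holds). Time passes only in rows, so rows that repeat a pose let the fingers close. It gives the time, the measured TCP pose, the force and the opening at its end, in the units of the state.
- arm.sense(): the state, without advancing time (a new reading comes with each control period).
- vision.read_camera(name): name is "scene" or "top"; returns a dict with "pixels" (400x640x3 uint8, red, green, blue), "z_map" (400x640 float32, mm along the optical axis (not along the pixel's ray), 0 where there is no reading), "intrinsics" (3x3 intrinsics, pixels), "distortion" ([k1, k2, p1, p2, k3] as OpenCV has them; the pictures are not rectified), "position" and "attitude" of the camera in the world. Camera axes: x right, y up, looking along -z (the intrinsics and any distortion apply to the point x, -y, -z); pixel columns grow to the right and rows downward; lengths in mm; the calibration is good to about 2 mm. A picture is of the moment at which its call begins.
- arm.job_done(): hands the job in, once; it reports no verdict.
Trained networks look in a picture, given as the dict that the camera call returned (one of the last four; its "shot" number tells which), for a name from the list of things; names that differ only in an ending like _2 or _b are one class to them, and where a whole thing is asked for, a point or a joint stands for the part that bears it (a point fixed in the world has none). Each returns a list of dicts, best first, with "score" (0 to 1); they miss things now and then, are a little off and sometimes report something else, mostly with a low value. They report only what shows in the picture. A call takes as long as a camera call. They do not tell look-alikes from the thing itself.
- vision.find_in(picture, target): "at" ([column, row] in pixels, amid what is visible of it).
The state is a dict: "time": time; "joints": joint angles; "qvel": joint speeds; "joint_efforts": joint torques, N m; "position": TCP position; "tcp_rot": TCP orientation; "force": force on the tool from outside, world axes, zero at the start; "wrist_torque": the same for the moment, N m; "grip_width": opening from 0.0 (shut) to 1.0 (fully open).
Only numpy, scipy, OpenCV 4.12 (cv2) and the standard library are available. Lean on these libraries where they do the work, as an engineer would, in place of code of your own. Each camera call takes 0.05 s, during which the arm holds its last target. There are 200 camera calls.

## Working session

There is one attempt and no reset: what is moved stays moved. The work goes in short steps, Python scripts to look and compute and a tool call to move; the robot and the scene stay as the last step left them, time stands still between calls to the robot, and variables do not carry over. Pictures are saved under pics/ and viewed, about 8 in all and at most 12, crops included, and the job is handed in when it is done.

Besides the shell and the picture viewer there is one more tool, called after "Call:" as name(argument=value, ...), one argument or row to a line, values as JSON. carry_out: Moves the arm, as the interface text tells. Its arguments: {"type":"object","properties":{"targets":{"type":"array","items":{"type":"array","items":{"type":"number"}}},"grip_force":{"type":"number"}},"required":["targets"]}

```bash
mkdir -p pics
cat > h.py <<'E'
import numpy as np,cv2
from scipy.spatial.transform import Rotation as R
from plant import arm,vision
def att(c):
    a=np.array(c["attitude"],float)
    if a.shape==(3,3): return a
    return R.from_rotvec(a).as_matrix() if a.size==3 else R.from_quat(a).as_matrix()
def px2w(c,u,v,z=None,plane=None):
    K=np.array(c["intrinsics"],float);d=np.array(c["distortion"],float)
    n=cv2.undistortPoints(np.array([[[u,v]]],float),K,d)[0,0]
    ray=att(c)@np.array([n[0],-n[1],-1]);p=np.array(c["position"],float)
    if plane is not None: return p+ray*(plane-p[2])/ray[2]
    if z is None: z=c["z_map"][int(round(v)),int(round(u))]
    return p+ray*z
def cloud(c):
    K=np.array(c["intrinsics"],float);d=np.array(c["distortion"],float)
    g=np.stack(np.meshgrid(np.arange(640.),np.arange(400.)),-1).reshape(-1,1,2)
    n=cv2.undistortPoints(g,K,d)[:,0]
    r=np.c_[n[:,0],-n[:,1],-np.ones(len(n))]*c["z_map"].reshape(-1,1)
    return (r@att(c).T+np.array(c["position"])).reshape(400,640,3)
def w2px(c,P):
    q=(np.array(P,float)-c["position"])@att(c)
    q=q*[1,-1,-1]
    return cv2.projectPoints(q.reshape(-1,1,3),np.zeros(3),np.zeros(3),np.array(c["intrinsics"],float),np.array(c["distortion"],float))[0].reshape(-1,2)
def save(c,name,crop=None,s=1):
    im=c["pixels"][...,::-1]
    if crop: x0,y0,x1,y1=crop; im=im[y0:y1,x0:x1]
    cv2.imwrite("pics/"+name,cv2.resize(im,None,fx=s,fy=s,interpolation=cv2.INTER_CUBIC))
E
python3 - <<'E'
from h import *
np.set_printoptions(precision=3,suppress=True)
s=arm.sense();print(s)
for n in("scene","top"):
    c=vision.read_camera(n);print(n,c["position"],c["attitude"],c["distortion"],(c["z_map"]>0).mean());save(c,n+"0.png")
    for t in["rod_grip","hook","bow","rest","case","telltale","jar","case_punnet","rod"]:
        for f in vision.find_in(c,t)[:3]:
            print(t,np.round(f["at"],1),round(f["score"],2),px2w(c,*f["at"]).round(1))
E
```

```text
{'time': 0.0, 'joints': array([ 1.155,  0.378,  0.08 ,  1.274, -0.   ,  1.46 ]), 'qvel': array([-0.001, -0.001,  0.001, -0.001, -0.   , -0.   ]), 'joint_efforts': array([ -0.   , -46.36 ,  26.988,   0.021,  -0.   ,   0.   ]), 'position': array([172.808, 547.675, 215.07 ]), 'tcp_rot': array([-0.478, -3.104,  0.003]), 'force': array([-0.187,  0.548,  0.358]), 'wrist_torque': array([ 0.036,  0.015, -0.004]), 'grip_width': 0.9995025038349564}
scene [1240.562 -130.359  935.055] [0.64  0.54  1.375] [-0.078  0.     0.     0.     0.   ] 0.996109375
rod_grip [203.8 223.6] 0.76 [ 480.5 -326.9   88.5]
hook [204.6 224.9] 0.82 [ 483.6 -324.9   86.4]
bow [369.5 286.9] 0.75 [743.   72.1 115. ]
rest [263.4 320.5] 0.96 [ 743.3 -181.5    8.6]
rest [193.7 177.8] 0.78 [ 205.5 -390.8   11.6]
rest [209.9 231.6] 0.77 [ 499.2 -311.8   74.9]
case [357.7 293.8] 0.56 [753.9  42.6 108.3]
jar [383.4 227.5] 0.78 [600.2 134.3 152.8]
case_punnet [327.3 238.8] 0.57 [613.6  -9.4 144.4]
case_punnet [203.1 222.7] 0.28 [ 473.7 -329.9   84.8]
rod [206.3 217.4] 0.59 [ 451.2 -323.2   80.7]
rod [213.2 231.1] 0.27 [ 441.9 -316.     9.5]
top [ 337.071  -30.93  1302.719] [ 0.098 -0.097 -1.543] [-0.064  0.     0.     0.     0.   ] 0.9960078125
rod_grip [416.9 210.2] 0.64 [ 450.5 -326.9   88. ]
rod_grip [300.4 156.5] 0.64 [585.    6.6 145.3]
bow [278.  101.4] 0.74 [750.9  76.5 115.7]
bow [303.5 158. ] 0.73 [579.3  -2.2 153.6]
bow [417.2 215.4] 0.45 [ 436.  -328.4   85.3]
rest [366.1 122.8] 0.86 [ 724.7 -189.1   13.6]
rest [407.8 217.1] 0.74 [ 436.  -317.5   13. ]
rest [349.6 243.5] 0.7 [ 352.9 -143.2   14. ]
case [271.3 125.2] 0.91 [684.6  94.6 100. ]
telltale [164.5 168.9] 0.38 [566.7 430.2   2.8]
jar [251.6 158.4] 0.9 [570.6 136.1 173.5]
case_punnet [406.8 216.2] 0.52 [ 438.6 -314.4   13.6]
rod [419.1 210.2] 0.73 [ 450.1 -331.7   94.2]
```

View pics/scene0.png

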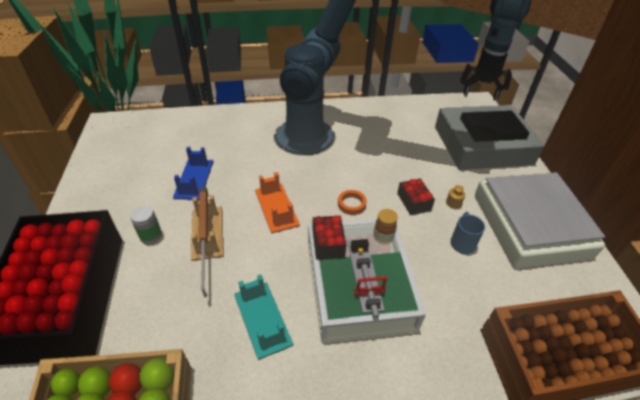

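View pics/top0.png

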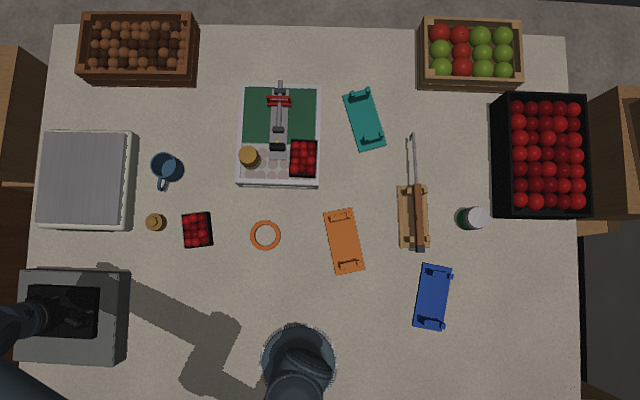

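Scene: the rod lies in the wooden rest (top image ~(415,210), scene ~(205,225)). The look-alike rests are blue (432,297), orange (344,241) and turquoise (364,120). The bow is at top (279,101), with the jar at (249,156) and the punnet at (303,158). I choose the wooden one and will measure it from the point clouds.

Run:
```python
from h import *
np.set_printoptions(precision=1,suppress=True)
def line(P,n):
    m=P.mean(0);u=np.linalg.svd(P-m)[2][0];u*=np.sign(u[0]) if abs(u[0])>.5 else np.sign(u[1])
    t=(P-m)@u; print(n,len(P),"mean",m,"med",np.median(P,0),"dir",u.round(3),"ang",np.degrees(np.arctan2(u[1],u[0])).round(2),"ext",m+u*t.min(),m+u*t.max(),"len",np.ptp(t))
for n in("scene","top"):
    c=vision.read_camera(n);C=cloud(c);Z=C[...,2];px=c["pixels"].astype(int)
    box=lambda x0,x1,y0,y1,z0,z1:(C[...,0]>x0)&(C[...,0]<x1)&(C[...,1]>y0)&(C[...,1]<y1)&(Z>z0)&(Z<z1)
    m=box(300,560,-380,-270,83,100); line(C[m],n+" handle top")
    m=box(540,760,-380,-250,60,90); line(C[m],n+" shaft")
    m=box(330,560,-400,-250,5,14); line(C[m],n+" base")
    m=box(680,860,0,150,146,175); line(C[m],n+" bow")
    m=box(500,900,-60,250,84,97)
    r=cv2.minAreaRect(C[m][:,:2].astype(np.float32)); print("case rim",r,np.median(Z[m]))
    m=box(450,720,0,200,130,200); 
    for k,q in(("jar",m&(C[...,1]>85)),("pun",box(450,720,-80,60,130,175))): print(k,C[q].min(0),C[q].max(0))
    red=(px[...,0]>120)&(px[...,1]<70)&box(690,860,0,150,95,140); line(C[red],n+" red crosspiece")
    yel=(px[...,0]>150)&(px[...,1]>120)&(px[...,2]<90)&box(560,720,20,120,90,160);print("yel",C[yel][:5])
    save(c,n+"1.png",(360,110,460,270) if n=="top" else (150,160,260,320),5 if n=="top" else 3.7)
    if n=="top": save(c,"topcase.png",(220,70,340,200),4.5)
```

```text
scene handle top 380 mean [ 434.9 -334.8   87.4] med [ 435.6 -334.7   87.5] dir [ 1.   0.1 -0. ] ang 3.12 ext [ 331.8 -340.4   87.9] [ 529.1 -329.6   87. ] len 197.52347131976484
scene shaft 144 mean [ 617.1 -324.4   77.2] med [ 616.2 -324.4   77.9] dir [ 1.   0.1 -0. ] ang 4.49 ext [ 540.4 -330.4   80.1] [ 682.6 -319.2   74.7] len 142.6675742408444
scene base 800 mean [ 448.6 -328.     9.7] med [ 437.3 -317.9    9.7] dir [1.  0.1 0. ] ang 4.25 ext [ 343.7 -335.8    9.1] [ 554.8 -320.2   10.2] len 211.65353744314473
scene bow 125 mean [748.3  71.1 157.6] med [748.6  70.6 158.6] dir [0. 1. 0.] ang 88.79 ext [747.6  37.8 157.5] [749.1 104.8 157.7] len 67.032415579959
case rim ((665.1524658203125, 73.53729248046875), (241.8425750732422, 303.5929870605469), 89.02334594726562) 89.55131722587464
jar [555.  117.5 130. ] [611.  173.7 178. ]
pun [532.8 -39.4 130.1] [636.8  37.6 153.5]
scene red crosspiece 30 mean [745.1  70.5 114.4] med [744.7  64.6 114.6] dir [-0.1  1.  -0. ] ang 93.37 ext [747.   37.5 114.7] [743.6  95.7 114.2] len 58.302443217655664
yel [[629.1  70.1 111.7]
 [628.6  72.9 1
[... 489 characters left out ...]
ir [ 1.  0. -0.] ang 0.0 ext [ 330.2 -322.6   10.1] [ 559.9 -322.6    9.8] len 229.69694022336733
top bow 79 mean [747.9  73.  159.5] med [747.7  72.9 159.8] dir [-0.  1. -0.] ang 90.38 ext [748.1  39.6 160.3] [747.7 106.9 158.6] len 67.37718594911794
case rim ((667.3980712890625, 74.31856536865234), (241.78372192382812, 301.5887451171875), 89.32194519042969) 91.09062760383745
jar [554.5  92.7 130.2] [616.  172.6 182.6]
pun [535.5 -38.5 130.1] [638.2  37.5 159.2]
top red crosspiece 25 mean [745.3  73.2 115.1] med [746.1  67.4 114.7] dir [ 0.  1. -0.] ang 89.94 ext [745.3  38.9 115.7] [745.4 108.  114.5] len 69.13746575761922
yel [[633.6  77.6 118.4]
 [634.5  75.  115.4]
 [635.5  72.5 111.6]]
```

View pics/topcase.png

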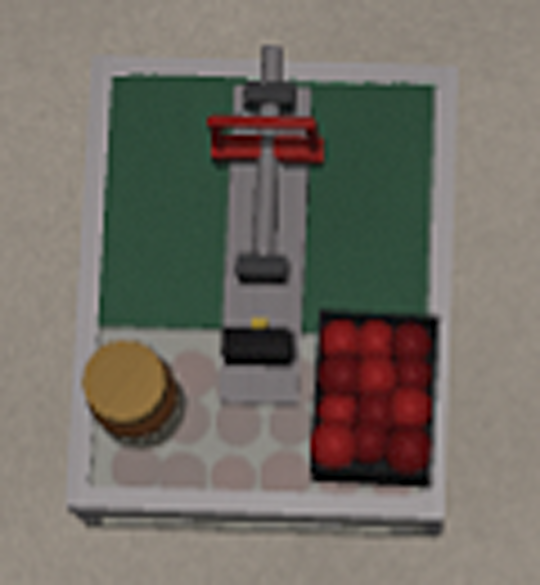

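View pics/scene1.png

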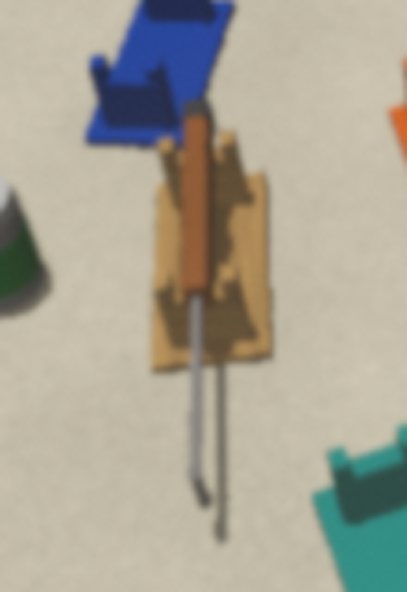

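Crops confirm it: the brown handle lies in the tan rest with its prong hanging down. The handle centre is about (438,-331,74) with a yaw of 3.1°, and the bow bar is about (747,72.5,156). The lane runs from about y=38 to 117. Next I'll write the move helper.

```bash
cat >> h.py <<'E'
def row(x,y,z,yaw,s=None):
    "row for grasp point at x,y,z; tool x at yaw deg, tool down"
    s=s or arm.sense();Rc=R.from_rotvec(s["tcp_rot"])
    Rd=R.from_euler("z",yaw,degrees=True)*R.from_euler("x",180,degrees=True)
    t=np.array([x,y,z+3])-s["position"]
    print(np.round((Rc.inv()*Rd).as_rotvec(),4).tolist(),np.round(Rc.inv().apply(t)/1000,4).tolist())
def st():
    s=arm.sense();g=s["position"]+R.from_rotvec(s["tcp_rot"]).apply([0,0,3])
    print("t",round(s["time"],2),"grasp",g.round(1),"x-ax",R.from_rotvec(s["tcp_rot"]).as_matrix()[:,0].round(4),"zax",R.from_rotvec(s["tcp_rot"]).as_matrix()[:,2].round(4),"F",s["force"].round(2),"w",round(s["grip_width"],3));return s
E
python3 - <<'E'
from h import *
s=st();row(450,150,230,170,s);row(438,-331,180,183.1,s)
E
```

```text
t 1.1 grasp [173.1 548.4 213. ] x-ax [-0.9536  0.3011 -0.    ] zax [ 1.e-04  1.e-04 -1.e+00] F [-0.17 -0.68  0.33] w 1.0
[0.0001, 0.0, -0.1313] [-0.384, -0.2965, -0.017]
[0.0001, 0.0, -0.3599] [-0.5173, -0.7588, 0.033]
```

Call:
carry_out(
  targets=[
    [0,0,-0.13,-0.384,-0.2965,-0.017,1],
    [0,0,-0.13,-0.384,-0.2965,-0.017,1],
    [0,0,-0.13,-0.384,-0.2965,-0.017,1],
    [0,0,-0.13,-0.384,-0.2965,-0.017,1],
    [0,0,-0.13,-0.384,-0.2965,-0.017,1],
    [0,0,-0.13,-0.384,-0.2965,-0.017,1],
    [0,0,-0.13,-0.384,-0.2965,-0.017,1],
    [0,0,-0.13,-0.384,-0.2965,-0.017,1],
    [0,0,-0.13,-0.384,-0.2965,-0.017,1],
    [0,0,-0.13,-0.384,-0.2965,-0.017,1],
  ],
)

```text
time: 2.1
position: [451.6, 147.4, 233.4]
tcp_rot: [0.279, 3.128, -0.0]
force: [0.8, 0.4, 0.4]
grip_width: 1.003
```

Run:
```python
from h import *
s=st();row(438,-331,180,183.1,s)
```

```text
t 2.1 grasp [451.6 147.4 230.4] x-ax [-0.9842  0.1771 -0.0013] zax [ 1.3e-03 -2.0e-04 -1.0e+00] F [0.81 0.36 0.4 ] w 1.003
[-0.0001, 0.0013, -0.2321] [-0.0713, -0.4733, 0.0504]
```

Call:
carry_out(
  targets=[
    [0,0,-0.232,-0.071,-0.473,0.05,1],
    [0,0,-0.232,-0.071,-0.473,0.05,1],
    [0,0,-0.232,-0.071,-0.473,0.05,1],
    [0,0,-0.232,-0.071,-0.473,0.05,1],
    [0,0,-0.232,-0.071,-0.473,0.05,1],
    [0,0,-0.232,-0.071,-0.473,0.05,1],
    [0,0,-0.232,-0.071,-0.473,0.05,1],
    [0,0,-0.232,-0.071,-0.473,0.05,1],
    [0,0,-0.232,-0.071,-0.473,0.05,1],
    [0,0,-0.232,-0.071,-0.473,0.05,1],
    [0,0,-0.232,-0.071,-0.473,0.05,1],
  ],
)

```text
time: 3.2
position: [437.2, -335.6, 182.5]
tcp_rot: [-0.076, 3.14, -0.003]
force: [-0.3, 0.6, -1.0]
grip_width: 1.004
```

Run:
```python
from h import *
c=vision.read_camera("scene")
s=st();row(438,-331,74,183.1,s)
save(c,"above.png",(110,120,300,320),3)
```

```text
t 3.25 grasp [ 437.3 -332.9  179.7] x-ax [-0.9987 -0.0501 -0.001 ] zax [ 1.e-03  1.e-04 -1.e+00] F [-0.36  0.92 -0.86] w 1.0
[0.0001, 0.001, -0.004] [-0.0007, 0.0019, 0.1057]
```

View pics/above.png

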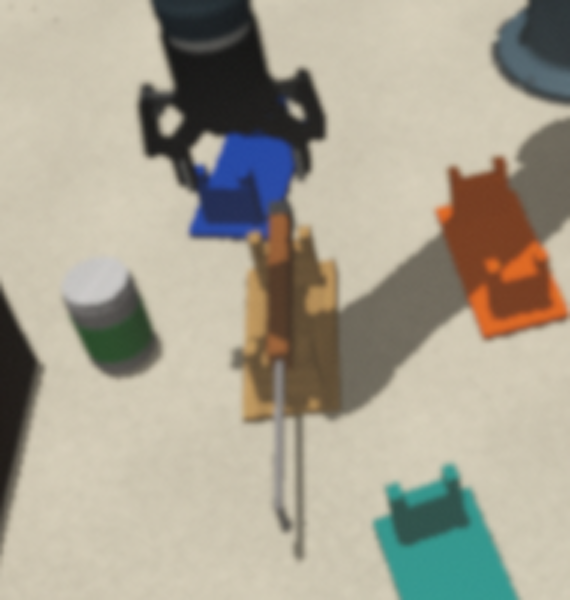

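The gripper is above the handle between the cradles, and the can is clear to the side. Descending and gripping.

Call:
carry_out(
  targets=[
    [0,0,-0.004,0,0.002,0.05,1],
    [0,0,-0.004,-0.0007,0.002,0.085,1],
    [0,0,-0.004,-0.0007,0.002,0.105,1],
    [0,0,-0.004,-0.0007,0.002,0.1055,1],
    [0,0,-0.004,-0.0007,0.002,0.1055,0],
    [0,0,-0.004,-0.0007,0.002,0.1055,-0.4],
    [0,0,-0.004,-0.0007,0.002,0.1055,-1],
    [0,0,-0.004,-0.0007,0.002,0.1055,-1],
    [0,0,-0.004,-0.0007,0.002,0.1055,-1],
    [0,0,-0.004,-0.0007,0.002,0.1055,-1],
    [0,0,-0.004,-0.0007,0.002,0.1055,-1],
  ],
  grip_force=40,
)

```text
time: 4.35
position: [438.0, -330.9, 77.3]
tcp_rot: [-0.085, 3.139, 0.0]
force: [-1.0, -0.8, -0.2]
grip_width: -0.001
```

```bash
python3 -c "
from h import *
s=st()"
```

```text
t 4.35 grasp [ 438.  -330.9   74.3] x-ax [-0.9985 -0.0541 -0.0011] zax [ 1.1e-03  1.0e-04 -1.0e+00] F [-1.05 -0.8  -0.17] w -0.001
```

Run:
```python
from h import *
c=vision.read_camera("scene");st();save(c,"miss.png",(110,120,300,320),3)
```

```text
t 4.4 grasp [ 438.  -330.8   74.3] x-ax [-0.9985 -0.0541 -0.001 ] zax [ 1.e-03  2.e-04 -1.e+00] F [ 0.16 -0.56  0.67] w 0.004
```

View pics/miss.png

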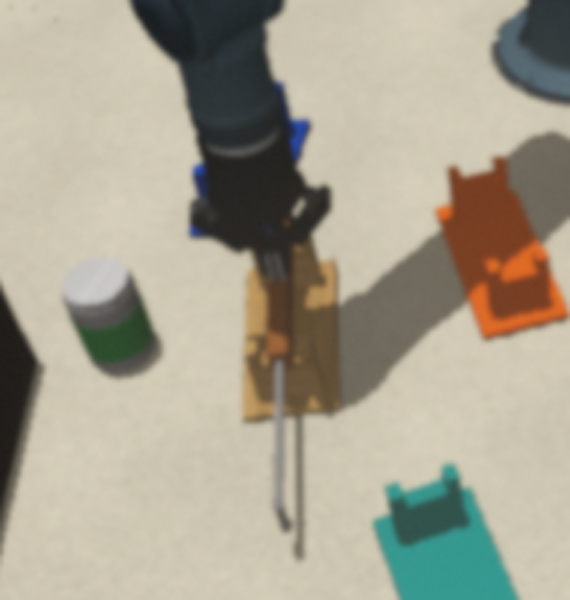

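Run:
```python
from h import *
np.set_printoptions(precision=1,suppress=True)
for n in("scene","top"):
    c=vision.read_camera(n);C=cloud(c)
    print(n,w2px(c,[[438,-331,74],[438,-331,55],[438,-331,88],[438,-331,150]]))
    if n=="scene":
        for v in range(198,244,3): print(v,[(C[v,u].astype(int).tolist(),c["pixels"][v,u].tolist()) for u in (199,202,205)])
    else:
        m=(abs(C[...,0]-438)<40)&(abs(C[...,1]+331)<12)&(C[...,2]>40);print(np.sort(C[m][:,2])[::8])
st()
```

```text
scene [[204.2 215.7]
 [205.4 220.2]
 [203.3 212.4]
 [199.2 196.7]]
198 [([378, -347, 87], [46, 45, 44]), ([455, -320, 161], [42, 39, 36]), ([440, -315, 146], [42, 40, 36])]
201 [([435, -334, 131], [41, 39, 35]), ([447, -324, 142], [42, 40, 36]), ([445, -316, 139], [44, 41, 37])]
204 [([444, -334, 128], [59, 57, 53]), ([448, -325, 132], [58, 56, 53]), ([444, -318, 127], [47, 43, 38])]
207 [([450, -335, 123], [72, 70, 66]), ([447, -328, 119], [71, 70, 67]), ([442, -321, 113], [48, 45, 40])]
210 [([446, -338, 107], [70, 67, 62]), ([448, -330, 108], [69, 67, 63]), ([444, -323, 103], [57, 52, 46])]
213 [([441, -342, 90], [87, 71, 53]), ([445, -333, 93], [73, 62, 52]), ([438, -326, 85], [76, 60, 47])]
216 [([447, -342, 84], [96, 72, 49]), ([451, -333, 88], [84, 59, 41]), ([452, -325, 87], [76, 56, 40])]
219 [([462, -341, 88], [116, 88, 57]), ([461, -333, 86], [84, 58, 40]), ([465, -324, 89], [75, 55, 39])]
222 [([471, -340, 86], [119, 90, 59]), ([471, -332, 85], [85, 60, 42]), ([475, -323, 88], [76, 57, 40])]
225 [([482, -340, 86], [119, 90, 59]), ([483, -331, 86], [85, 60, 42]), ([487, -3
[... 618 characters left out ...]
 127, 122]), ([515, -328, 47], [96, 80, 63])]
top [[417.1 215. ]
 [415.6 215.5]
 [418.3 214.6]
 [424.  212.9]]
[ 65.4  70.4  73.   82.7  85.   86.1  87.4  87.7  88.2  88.8  89.4  90.4
  91.1  92.9 571.  574.8 576.5 578.2 579.8 580.2 581.  581.8 582.2 582.5
 582.8 583.4 583.8 583.9 584.3 584.4 584.5 584.6 584.7 584.9 585.  585.1
 585.3 585.3 585.5 585.6 585.7 585.8 585.9 586.  586.  586.1 586.3 586.3
 586.5 586.5 586.6 586.8 586.9 587.1 587.3 587.5 587.7 587.9 588.4 589.6
 595.8 596.6 597.1 597.6 598.  598.4 598.6 599.  599.1 599.3 599.7 599.9
 600.1 600.6 600.9 601.1 601.6 602.  603.  604.6]
t 4.5 grasp [ 437.9 -330.8   74.2] x-ax [-1.  -0.1 -0. ] zax [ 0.  0. -1.] F [-0.5 -0.3  0.5] w 0.003
```

Run:
```python
from h import *
print(arm.nose_length,[a for a in dir(arm) if a[0]!='_'],[a for a in dir(vision) if a[0]!='_'])
c=vision.read_camera("scene")
save(c,"miss2.png",(175,175,235,240),9);print(st()["joints"])
```

```text
22.0 ['MotionError', 'job_done', 'nose_length', 'sense'] ['find_in', 'read_camera']
t 4.55 grasp [ 437.9 -330.8   74.2] x-ax [-9.985e-01 -5.410e-02 -9.000e-04] zax [ 9.e-04  2.e-04 -1.e+00] F [ 0.74 -0.19 -0.2 ] w 0.001
[-7.63031096e-01  4.05337908e-01 -2.49554089e-01  9.15407995e-01
  7.85039166e-04 -8.17197459e-01]
```

View pics/miss2.png

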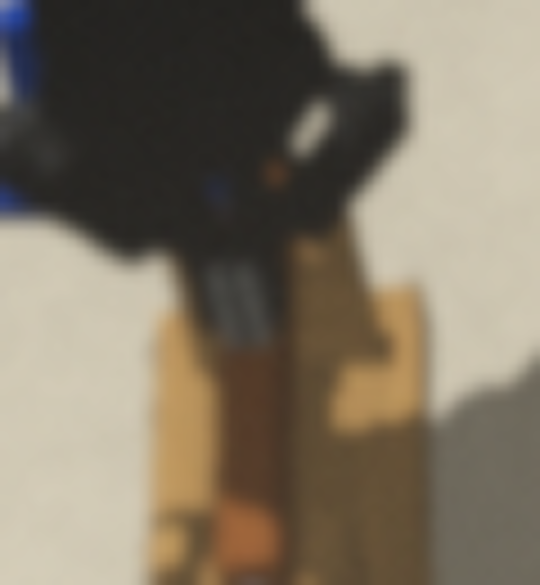

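Run:
```python
from h import *
np.set_printoptions(precision=1,suppress=True)
c=vision.read_camera("scene")
for z in(161,174,187,200,212): print(z,w2px(c,[[437,-376,z],[437,-290,z]]).tolist())
print([ (z,w2px(c,[[449,-331,z]])[0].round(1).tolist()) for z in (55,70,88,95,100)])
```

```text
161 [[181.39500842888626, 194.8477483406591], [213.93281529808038, 192.37659455488412]]
174 [[180.3356449547185, 191.36262515190705], [213.15163640523855, 188.8849515763576]]
187 [[179.25985636788903, 187.81779126358074], [212.35833576916974, 185.33360392132184]]
200 [[178.1673085825519, 184.21184236318985], [211.55266407982072, 181.72114345050156]]
212 [[177.14363333538694, 180.82778296475203], [210.79776686979778, 178.3310714517058]]
[(55, [205.1, 223.1]), (70, [204.2, 219.6]), (88, [203.0, 215.3]), (95, [202.6, 213.6]), (100, [202.3, 212.3])]
```

The fingers shut just above the handle top: the real tips are about 35 mm higher than the pose report implies. I'll open, go 35 mm lower (safe under either reading, since the base top is at 10) and grip again.

Call:
carry_out(
  targets=[
    [0,0,0,0,0,0,1],
    [0,0,0,0,0,0,1],
    [0,0,0,0,0,0,1],
    [0,0,0,0,0,0,1],
    [0,0,0,0,0,0.012,1],
    [0,0,0,0,0,0.025,1],
    [0,0,0,0,0,0.035,1],
    [0,0,0,0,0,0.035,1],
    [0,0,0,0,0,0.035,-1],
    [0,0,0,0,0,0.035,-1],
    [0,0,0,0,0,0.035,-1],
    [0,0,0,0,0,0.035,-1],
  ],
  grip_force=40,
)

```text
time: 5.8
position: [438.3, -331.1, 42.7]
tcp_rot: [-0.085, 3.139, -0.001]
force: [0.3, -0.4, 0.5]
grip_width: 0.329
```

```bash
python3 -c "
from h import *
s=st()"
```

```text
t 5.8 grasp [ 438.3 -331.1   39.7] x-ax [-0.9985 -0.0541 -0.0016] zax [ 1.6e-03 -4.0e-04 -1.0e+00] F [ 0.29 -0.44  0.48] w 0.329
```

Call:
carry_out(
  targets=[
    [0,0,0,0,0,0,-1],
    [0,0,0,0,0,0,-1],
    [0,0,0,0,0,0,-1],
    [0,0,0,0,0,0,-1],
  ],
  grip_force=100,
)

```text
time: 6.2
position: [438.6, -331.4, 43.1]
tcp_rot: [-0.085, 3.138, -0.002]
force: [0.2, 1.0, 4.7]
grip_width: 0.222
```

Run:
```python
from h import *
np.set_printoptions(precision=1,suppress=True)
c=vision.read_camera("scene");C=cloud(c)
for v in range(198,240,3): print(v,[(C[v,u].astype(int).tolist(),c["pixels"][v,u].tolist()) for u in (196,199,202,205,208)])
st()
```

```text
198 [([448, -337, 156], [41, 38, 36]), ([447, -330, 154], [41, 39, 36]), ([456, -319, 162], [41, 38, 36]), ([453, -313, 158], [40, 39, 35]), ([447, -306, 152], [45, 42, 36])]
201 [([449, -339, 146], [40, 39, 36]), ([447, -332, 143], [42, 40, 37]), ([452, -323, 147], [42, 40, 36]), ([454, -314, 149], [41, 40, 36]), ([444, -309, 137], [70, 58, 44])]
204 [([444, -342, 130], [45, 42, 37]), ([380, -351, 64], [89, 67, 47]), ([405, -336, 88], [79, 57, 41]), ([453, -316, 136], [43, 40, 37]), ([443, -311, 125], [44, 42, 37])]
207 [([452, -342, 126], [44, 42, 36]), ([414, -344, 86], [84, 64, 44]), ([414, -336, 85], [81, 58, 40]), ([455, -318, 126], [48, 43, 37]), ([452, -311, 123], [43, 41, 37])]
210 [([449, -345, 112], [42, 39, 36]), ([426, -343, 86], [60, 48, 37]), ([427, -335, 86], [82, 57, 41]), ([447, -322, 107], [64, 50, 38]), ([447, -314, 106], [44, 41, 38])]
213 [([449, -347, 100], [52, 50, 46]), ([436, -343, 85], [61, 51, 42]), ([441, -334, 89], [82, 58, 40]), ([438, -326, 85], [73, 56, 43]), ([444, -317, 90], [60, 58, 54])]
216 [([448, -350, 87], [71, 64, 55]), ([450, -342, 87], [74,
[... 721 characters left out ...]
86, 61, 42]), ([494, -323, 85], [79, 57, 40]), ([429, -331, 10], [85, 68, 48])]
231 [([436, -366, 9], [118, 94, 63]), ([505, -338, 87], [134, 93, 59]), ([503, -330, 85], [127, 82, 51]), ([506, -322, 87], [105, 71, 46]), ([442, -330, 12], [87, 69, 49])]
234 [([449, -365, 11], [109, 87, 58]), ([515, -337, 87], [127, 86, 54]), ([517, -329, 88], [158, 101, 59]), ([515, -322, 85], [121, 80, 50]), ([451, -330, 9], [89, 72, 51])]
237 [([507, -350, 66], [110, 89, 59]), ([525, -337, 86], [139, 98, 62]), ([528, -328, 89], [136, 88, 54]), ([526, -321, 86], [113, 76, 49]), ([504, -319, 59], [91, 73, 51])]
t 6.25 grasp [ 438.7 -331.4   40.1] x-ax [-1.  -0.1 -0. ] zax [ 0. -0. -1.] F [0.5 0.3 3.9] w 0.216
```

Gripped (opening about 19 mm). Lifting.

Call:
carry_out(
  targets=[
    [0,0,0,0,0,-0.01,-1],
    [0,0,0,0,0,-0.03,-1],
    [0,0,0,0,0,-0.06,-1],
    [0,0,0,0,0,-0.1,-1],
    [0,0,0,0,0,-0.14,-1],
    [0,0,0,0,0,-0.157,-1],
    [0,0,0,0,0,-0.157,-1],
    [0,0,0,0,0,-0.157,-1],
  ],
  grip_force=100,
)

```text
time: 7.05
position: [438.0, -330.9, 199.4]
tcp_rot: [-0.085, 3.139, -0.001]
force: [-0.0, -0.9, -2.3]
grip_width: 0.217
```

```bash
cat >> h.py <<'E'
def rodfit(c):
    C=cloud(c);s=arm.sense();g=s["position"];x=-R.from_rotvec(s["tcp_rot"]).as_matrix()[:,0]
    d=C-g;t=d@x;lat=d@np.array([-x[1],x[0],0]);dz=d[...,2]
    m=(t>100)&(t<270)&(abs(lat)<25)&(dz>-30)&(dz<80);P=np.c_[t[m],lat[m],C[m][:,2]-3]
    for i in(1,2):
        k=np.polyfit(P[:,0],P[:,i],1)
        r=P[:,i]-np.polyval(k,P[:,0]);P2=P[abs(r)<6];k=np.polyfit(P2[:,0],P2[:,i],1)
        print("lat" if i==1 else "z(c/l)","slope",k[0].round(4),"at0",k[1].round(1),"at240",np.polyval(k,240).round(1))
    print("n",len(P),"tmax",np.percentile(P[:,0],[95,99,100]).round(1))
E
python3 - <<'E'
from h import *
for n in("scene","top"):
    c=vision.read_camera(n);rodfit(c)
s=st();row(525,73,196,180,s)
E
```

```text
lat slope 0.0191 at0 -4.9 at240 -0.3
z(c/l) slope -0.0606 at0 238.8 at240 224.3
n 197 tmax [243.2 243.8 244.5]
lat slope 0.0014 at0 0.8 at240 1.1
z(c/l) slope -0.0419 at0 236.6 at240 226.5
n 200 tmax [238.8 242.  242.6]
t 7.15 grasp [ 437.2 -330.2  195.1] x-ax [-9.985e-01 -5.410e-02  4.000e-04] zax [-5.0e-04  1.6e-03 -1.0e+00] F [ 0.6   0.18 -1.92] w 0.216
[0.0016, -0.0005, 0.0542] [-0.1095, 0.3979, -0.0003]
```

Rod secured: the hook is 240 mm ahead of the grip as expected, with about 4 mm of droop at the hook. Moving over the case.

Call:
carry_out(
  targets=[
    [0,0,0.0542,-0.117,0.397,0,-1],
    [0,0,0.0542,-0.117,0.397,0,-1],
    [0,0,0.0542,-0.117,0.397,0,-1],
    [0,0,0.0542,-0.117,0.397,0,-1],
    [0,0,0.0542,-0.117,0.397,0,-1],
    [0,0,0.0542,-0.117,0.397,0,-1],
    [0,0,0.0542,-0.117,0.397,0,-1],
    [0,0,0.0542,-0.117,0.397,0,-1],
    [0,0,0.0542,-0.117,0.397,0,-1],
    [0,0,0.0542,-0.117,0.397,0,-1],
    [0,0,0.0542,-0.117,0.397,0,-1],
    [0,0,0.0542,-0.117,0.397,0,-1],
  ],
  grip_force=100,
)

```text
time: 8.35
position: [531.9, 71.1, 198.0]
tcp_rot: [-0.003, -3.139, -0.002]
force: [0.4, -0.1, -2.7]
grip_width: 0.214
```

Run:
```python
from h import *
for n in("scene","top"):
    c=vision.read_camera(n);rodfit(c)
    if n=="scene": save(c,"over.png",(290,180,450,330),4)
s=st();row(533,72,196,180,s)
```

```text
lat slope 0.003 at0 -3.7 at240 -3.0
z(c/l) slope -0.0499 at0 234.8 at240 222.9
n 239 tmax [241.8 242.6 243.5]
lat slope -0.0297 at0 5.9 at240 -1.2
z(c/l) slope -0.3954 at0 319.7 at240 224.8
n 37 tmax [241.9 244.6 245.6]
t 8.45 grasp [532.2  71.1 195.5] x-ax [-1.      0.0023  0.0011] zax [-0.0011  0.0013 -1.    ] F [ 0.25 -0.47 -1.78] w 0.219
[0.0013, -0.0011, -0.0023] [-0.0008, 0.001, -0.0005]
```

View pics/over.png

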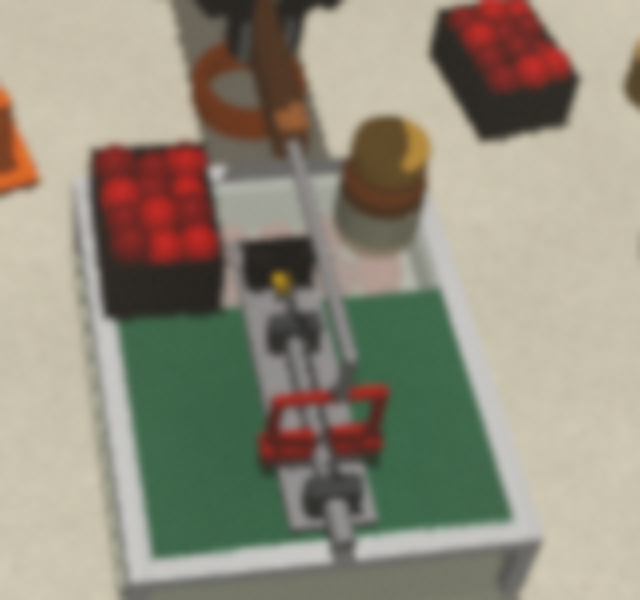

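The rod is over the lane with the hook at about (772,70), just behind the bow (the bar is at 747). Lowering 47 mm.

Call:
carry_out(
  targets=[
    [0,0,0,0,0.001,0.01,-1],
    [0,0,0,0,0.001,0.02,-1],
    [0,0,0,0,0.001,0.03,-1],
    [0,0,0,0,0.001,0.04,-1],
    [0,0,0,0,0.001,0.047,-1],
    [0,0,0,0,0.001,0.047,-1],
    [0,0,0,0,0.001,0.047,-1],
  ],
  grip_force=100,
)

```text
time: 9.15
position: [532.1, 72.2, 151.3]
tcp_rot: [-0.003, -3.14, -0.002]
force: [0.9, 0.4, -1.5]
grip_width: 0.217
```

Run:
```python
from h import *
for n in("scene","top"):
    c=vision.read_camera(n);rodfit(c)
s=st()
```

```text
lat slope 0.0022 at0 -3.8 at240 -3.2
z(c/l) slope -0.1256 at0 198.1 at240 168.0
n 297 tmax [242.1 243.7 253.4]
lat slope 0.0554 at0 -15.6 at240 -2.3
z(c/l) slope -1.1453 at0 422.7 at240 147.8
n 96 tmax [252.1 255.8 255.9]
t 9.25 grasp [532.6  72.2 149. ] x-ax [-1.0e+00  2.2e-03  2.0e-04] zax [-1.0e-04  1.3e-03 -1.0e+00] F [-1.44  0.26 -1.96] w 0.218
```

Call:
carry_out(
  targets=[
    [0,0,0,0.004,0,0,-1],
    [0,0,0,0.008,0,0,-1],
    [0,0,0,0.012,0,0,-1],
    [0,0,0,0.015,0,0,-1],
    [0,0,0,0.017,0,0,-1],
    [0,0,0,0.019,0,0,-1],
    [0,0,0,0.021,0,0,-1],
    [0,0,0,0.023,0,0,-1],
  ],
  grip_force=120,
)

```text
time: 10.05
position: [510.4, 72.3, 152.2]
tcp_rot: [0.003, 3.14, 0.002]
force: [4.2, -0.2, -3.1]
grip_width: 0.213
```

Run:
```python
from h import *
s=st()
```

```text
t 10.05 grasp [510.4  72.3 149.2] x-ax [-1.      0.0022 -0.0015] zax [ 0.0015  0.0014 -1.    ] F [ 4.22 -0.19 -3.05] w 0.213
```

Engaged with about 4 N of sliding force. Continuing 14 mm, still short of the minimum travel.

Call:
carry_out(
  targets=[
    [0,0,0,0.002,0,0,-1],
    [0,0,0,0.004,0,0,-1],
    [0,0,0,0.006,0,0,-1],
    [0,0,0,0.008,0,0,-1],
    [0,0,0,0.01,0,0,-1],
    [0,0,0,0.012,0,0,-1],
    [0,0,0,0.014,0,0,-1],
  ],
  grip_force=120,
)

```text
time: 10.75
position: [496.2, 72.3, 152.2]
tcp_rot: [0.003, 3.14, 0.002]
force: [4.5, 0.6, -3.5]
grip_width: 0.209
```

Run:
```python
from h import *
c=vision.read_camera("scene");C=cloud(c);s=st()
m=(abs(C[...,0]-735)<40)&(abs(C[...,1]-72)<45)&(C[...,2]>148)&(C[...,2]<166)&(c["pixels"][...,0]>1.7*c["pixels"][...,1])
print("bow x",np.median(C[m][:,0]),m.sum()); rodfit(c)
```

```text
t 10.8 grasp [495.8  72.3 149.2] x-ax [-1.      0.0022 -0.0011] zax [ 0.0011  0.0014 -1.    ] F [ 4.27  0.41 -2.61] w 0.214
bow x 730.1896775617568 75
lat slope 0.0047 at0 -4.3 at240 -3.2
z(c/l) slope 1.1917 at0 -116.5 at240 169.5
n 351 tmax [241.9 243.4 244.3]
```

The bow has moved about 18 mm. Now feeling for the stop in 1 mm steps.

Call:
carry_out(
  targets=[
    [0,0,0,0.0015,0,0,-1],
    [0,0,0,0.003,0,0,-1],
    [0,0,0,0.004,0,0,-1],
    [0,0,0,0.005,0,0,-1],
    [0,0,0,0.006,0,0,-1],
  ],
)

```text
time: 11.3
position: [489.8, 72.3, 152.2]
tcp_rot: [0.003, 3.14, 0.002]
force: [3.7, 0.7, -2.3]
grip_width: 0.215
```

Call:
carry_out(
  targets=[
    [0,0,0,0.001,0,0,-1],
    [0,0,0,0.002,0,0,-1],
    [0,0,0,0.003,0,0,-1],
  ],
)

```text
time: 11.6
position: [486.7, 72.3, 152.2]
tcp_rot: [0.003, 3.14, 0.002]
force: [4.4, 0.4, -2.4]
grip_width: 0.213
```

Call:
carry_out(
  targets=[
    [0,0,0,0.001,0,0,-1],
    [0,0,0,0.002,0,0,-1],
    [0,0,0,0.003,0,0,-1],
  ],
)

```text
time: 11.9
position: [483.6, 72.3, 152.2]
tcp_rot: [0.003, 3.14, 0.002]
force: [3.5, 0.7, -3.1]
grip_width: 0.211
```

Call:
carry_out(
  targets=[
    [0,0,0,0.001,0,0,-1],
    [0,0,0,0.002,0,0,-1],
  ],
)

```text
time: 12.1
position: [481.5, 72.3, 152.2]
tcp_rot: [0.003, 3.14, 0.002]
force: [4.9, 0.4, -2.4]
grip_width: 0.212
```

Call:
carry_out(
  targets=[
    [0,0,0,0.001,0,0,-1],
    [0,0,0,0.002,0,0,-1],
  ],
)

```text
time: 12.3
position: [479.4, 72.4, 152.2]
tcp_rot: [0.003, 3.14, 0.002]
force: [3.7, -0.2, -3.3]
grip_width: 0.215
```

Call:
carry_out(
  targets=[
    [0,0,0,0.001,0,0,-1],
    [0,0,0,0.002,0,0,-1],
  ],
)

```text
time: 12.5
position: [477.4, 72.4, 152.2]
tcp_rot: [0.003, 3.14, 0.002]
force: [4.2, 0.5, -2.7]
grip_width: 0.21
```

Call:
carry_out(
  targets=[
    [0,0,0,0.001,0,0,-1],
    [0,0,0,0.002,0,0,-1],
  ],
)

```text
time: 12.7
position: [475.5, 72.4, 152.3]
tcp_rot: [0.003, 3.14, 0.002]
force: [5.5, 0.1, -3.3]
grip_width: 0.214
```

Call:
carry_out(
  targets=[
    [0,0,0,0.001,0,0,-1],
    [0,0,0,0.002,0,0,-1],
  ],
)

```text
time: 12.9
position: [473.6, 72.4, 152.3]
tcp_rot: [0.003, 3.14, 0.002]
force: [4.3, 0.2, -2.6]
grip_width: 0.216
```

Call:
carry_out(
  targets=[
    [0,0,0,0.001,0,0,-1],
    [0,0,0,0.002,0,0,-1],
  ],
)

```text
time: 13.1
position: [471.9, 72.4, 152.4]
tcp_rot: [0.003, 3.139, 0.002]
force: [5.8, 0.8, -3.4]
grip_width: 0.209
```

Run:
```python
from h import *
c=vision.read_camera("scene");C=cloud(c);s=st()
m=(abs(C[...,0]-710)<50)&(abs(C[...,1]-72)<45)&(C[...,2]>148)&(C[...,2]<166)&(c["pixels"][...,0]>1.7*c["pixels"][...,1])
print("bow x",np.median(C[m][:,0]),m.sum())
```

```text
t 13.15 grasp [471.7  72.4 149.3] x-ax [-1.      0.0021 -0.0023] zax [ 0.0023  0.0015 -1.    ] F [ 5.66  0.69 -3.46] w 0.21
bow x 705.9812657901529 74
```

Call:
carry_out(
  targets=[
    [0,0,0,0.001,0,0,-1],
    [0,0,0,0.002,0,0,-1],
  ],
)

```text
time: 13.35
position: [471.2, 72.4, 152.7]
tcp_rot: [0.003, 3.136, 0.002]
force: [9.4, -0.1, -5.6]
grip_width: 0.219
```

The stop is reached (9.4 N and rising). Increasing gently.

Call:
carry_out(
  targets=[
    [0,0,0,0.0015,0,0,-1],
    [0,0,0,0.0015,0,0,-1],
  ],
)

```text
time: 13.55
position: [471.2, 72.3, 152.9]
tcp_rot: [0.003, 3.134, 0.002]
force: [10.2, 0.4, -6.8]
grip_width: 0.213
```

Call:
carry_out(
  targets=[
    [0,0,0,0.0025,0,0,-1],
    [0,0,0,0.0025,0,0,-1],
  ],
)

```text
time: 13.75
position: [470.9, 72.3, 153.1]
tcp_rot: [0.004, 3.13, 0.002]
force: [11.9, 1.0, -7.9]
grip_width: 0.215
```

Call:
carry_out(
  targets=[
    [0,0,0,0.0035,0,0,-1],
    [0,0,0,0.0035,0,0,-1],
  ],
)

```text
time: 13.95
position: [470.6, 72.3, 153.4]
tcp_rot: [0.004, 3.124, 0.003]
force: [15.9, 1.7, -9.4]
grip_width: 0.213
```

Call:
carry_out(
  targets=[
    [0,0,0,0.0028,0,0,-1],
    [0,0,0,0.0028,0,0,-1],
    [0,0,0,0.0028,0,0,-1],
  ],
)

```text
time: 14.25
position: [471.1, 72.2, 154.1]
tcp_rot: [0.004, 3.118, 0.003]
force: [12.7, 1.0, -5.7]
grip_width: 0.214
```

Call:
carry_out(
  targets=[
    [0,0,0,0.0036,0,0,-1],
    [0,0,0,0.0036,0,0,-1],
    [0,0,0,0.0036,0,0,-1],
    [0,0,0,0.0036,0,0,-1],
  ],
)

```text
time: 14.65
position: [471.2, 72.2, 154.7]
tcp_rot: [0.004, 3.112, 0.003]
force: [14.8, 0.3, -7.9]
grip_width: 0.215
```

Call:
carry_out(
  targets=[
    [0,0,0,0.0035,0,0,-1],
    [0,0,0,0.0035,0,0,-1],
    [0,0,0,0.0035,0,0,-1],
    [0,0,0,0.0035,0,0,-1],
    [0,0,0,0.0035,0,0,-1],
  ],
)

```text
time: 15.15
position: [471.3, 72.1, 154.8]
tcp_rot: [0.005, 3.106, 0.003]
force: [16.2, 0.5, -11.0]
grip_width: 0.213
```

Call:
carry_out(
  targets=[
    [0,0,0,0.003,0,0,-1],
    [0,0,0,0.003,0,0,-1],
    [0,0,0,0.003,0,0,-1],
    [0,0,0,0.003,0,0,-1],
    [0,0,0,0.003,0,0,-1],
    [0,0,0,0.003,0,0,-1],
  ],
)

```text
time: 15.75
position: [471.7, 72.2, 155.6]
tcp_rot: [0.005, 3.1, 0.004]
force: [13.2, 1.7, -6.3]
grip_width: 0.213
```

Run:
```python
from h import *
c=vision.read_camera("scene");C=cloud(c);s=st();rodfit(c)
m=(abs(C[...,0]-710)<50)&(abs(C[...,1]-72)<45)&(C[...,2]>148)&(C[...,2]<166)&(c["pixels"][...,0]>1.7*c["pixels"][...,1])
print("bow x",np.median(C[m][:,0]),m.sum())
save(c,"home.png",(310,180,430,290),6)
```

```text
t 15.8 grasp [471.8  72.2 152.6] x-ax [-0.9991  0.0031 -0.0418] zax [ 0.0418  0.0025 -0.9991] F [13.71  1.03 -7.14] w 0.213
lat slope 0.0002 at0 -3.2 at240 -3.2
z(c/l) slope -0.1059 at0 190.5 at240 165.1
n 287 tmax [241.4 243.3 244.6]
bow x 704.6192438221258 76
```

View pics/home.png

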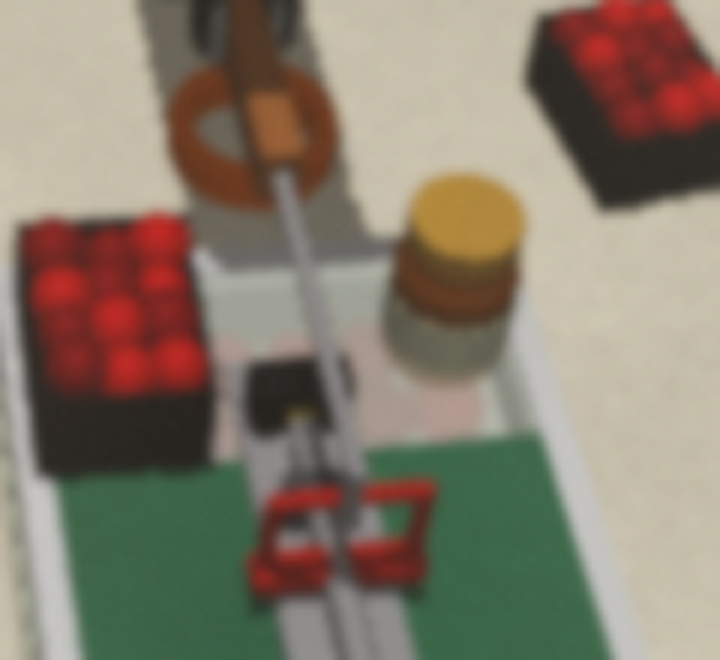

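The picture shows the bolt nose in the keeper, with the bow about 43.5 mm from where it started and the pin driven in from the bolt side. I'll unload and move the hook away in steps.

Call:
carry_out(
  targets=[
    [0,0,0,0.001,0,0,-1],
    [0,0,0,-0.001,0,0,-1],
    [0,0,0,-0.004,0,0,-1],
    [0,0,0,-0.006,0,0,-1],
    [0,0,0,-0.006,0,0,-1],
  ],
)

```text
time: 16.3
position: [476.9, 72.1, 155.6]
tcp_rot: [0.005, 3.102, 0.004]
force: [0.0, 0.4, -2.6]
grip_width: 0.21
```

```bash
cat >> h.py <<'E'
def shaft(c):
    C=cloud(c);s=arm.sense();g=s["position"];x=-R.from_rotvec(s["tcp_rot"]).as_matrix()[:,0];x[2]=0;x/=np.linalg.norm(x)
    d=C-g;t=d@x;lat=d@np.array([-x[1],x[0],0]);p=c["pixels"].astype(int);gray=p.max(2)-p.min(2)<40
    for a in range(-100,250,25):
        m=(t>a)&(t<a+25)&(abs(lat)<15)&(d[...,2]>-30)&(d[...,2]<75)
        if m.sum(): print(a+12,m.sum(),"z med/max",np.median(C[m][:,2]).round(1),np.percentile(C[m][:,2],90).round(1),"lat",np.median(lat[m]).round(1))
E
python3 - <<'E'
from h import *
c=vision.read_camera("scene");s=st();shaft(c);C=cloud(c)
m=(abs(C[...,0]-710)<50)&(abs(C[...,1]-72)<45)&(C[...,2]>148)&(C[...,2]<166)&(c["pixels"][...,0]>1.7*c["pixels"][...,1])
print("bow x",np.median(C[m][:,0]),m.sum())
E
```

```text
t 16.35 grasp [477.1  72.2 152.6] x-ax [-0.9992  0.0031 -0.0403] zax [ 0.0403  0.0023 -0.9992] F [ 0.53 -0.17 -1.7 ] w 0.212
-88 3 z med/max 175.9 179.4 lat -13.4
-38 15 z med/max 198.6 200.5 lat 2.6
-13 49 z med/max 199.5 217.4 lat 2.8
12 116 z med/max 199.6 219.7 lat 0.4
37 70 z med/max 198.7 200.8 lat -7.7
62 76 z med/max 197.7 200.0 lat -6.2
87 91 z med/max 190.9 199.6 lat -4.9
112 25 z med/max 187.2 189.6 lat -4.0
137 42 z med/max 186.9 188.6 lat -3.9
162 29 z med/max 187.4 189.6 lat -3.5
187 28 z med/max 187.5 189.5 lat -3.5
212 40 z med/max 186.9 189.8 lat -3.8
237 88 z med/max 161.0 187.3 lat -3.8
bow x 705.2096602491949 74
```

Unloaded and the bow stayed put. The shaft is level at z≈184. Pushing away, then raising.

Call:
carry_out(
  targets=[
    [0,0,0,-0.004,0,0,-1],
    [0,0,0,-0.008,0,0,-1],
    [0,0,0,-0.012,0,0,-1],
    [0,0,0,-0.014,0,0,-1],
    [0,0,0,-0.014,0,0,-1],
    [0,0,0,-0.014,0,-0.01,-1],
    [0,0,0,-0.015,0,-0.02,-1],
    [0,0,0,-0.015,0,-0.03,-1],
    [0,0,0,-0.016,0,-0.045,-1],
    [0,0,0,-0.016,0,-0.06,-1],
    [0,0,0,-0.016,0,-0.06,-1],
  ],
)

```text
time: 17.45
position: [492.4, 72.0, 219.3]
tcp_rot: [0.005, 3.096, 0.004]
force: [-0.3, -0.2, -1.2]
grip_width: 0.209
```

Run:
```python
from h import *
c=vision.read_camera("scene");s=st();shaft(c);C=cloud(c)
m=(abs(C[...,0]-710)<50)&(abs(C[...,1]-72)<45)&(C[...,2]>148)&(C[...,2]<166)&(c["pixels"][...,0]>1.7*c["pixels"][...,1])
print("bow x",np.median(C[m][:,0]),m.sum())
save(c,"lifted.png",(310,180,430,290),6)
```

```text
t 17.5 grasp [491.9  72.  214.9] x-ax [-0.999   0.0031 -0.044 ] zax [ 0.044   0.0024 -0.999 ] F [-0.14  0.33 -1.7 ] w 0.216
-88 8 z med/max 242.2 247.4 lat -13.3
-63 4 z med/max 247.1 250.2 lat -13.1
-38 11 z med/max 262.2 262.8 lat 3.5
-13 52 z med/max 263.9 278.6 lat 2.2
12 129 z med/max 263.1 283.9 lat 0.2
37 76 z med/max 262.2 263.7 lat -7.3
62 79 z med/max 262.3 264.1 lat -7.1
87 101 z med/max 255.6 263.4 lat -4.8
112 29 z med/max 252.3 253.6 lat -3.4
137 28 z med/max 252.2 254.2 lat -3.2
162 32 z med/max 252.0 254.2 lat -3.8
187 32 z med/max 252.8 254.0 lat -3.1
212 35 z med/max 252.0 254.0 lat -3.6
237 69 z med/max 244.6 253.0 lat -3.6
bow x 705.379870909643 86
```

View pics/lifted.png

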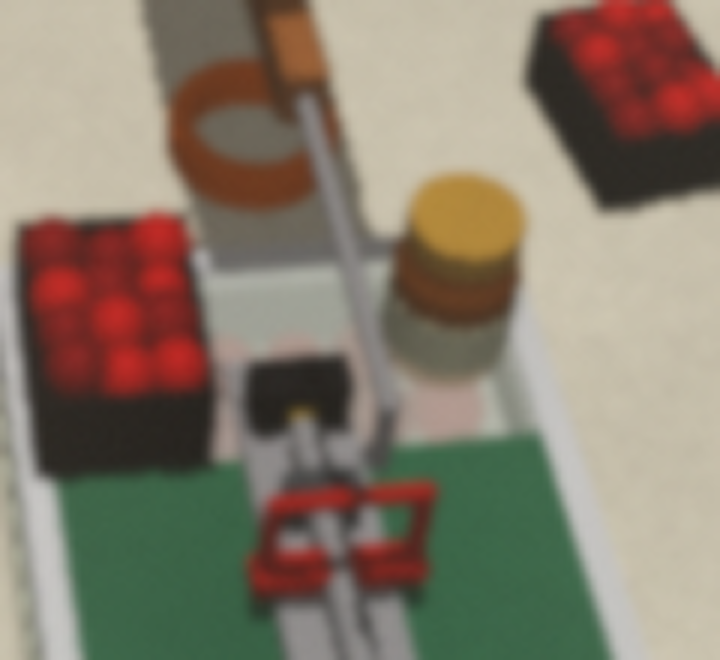

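The hook is free, the rod is level in the grip, and the bow is still at x≈705. Carrying the rod back with the same tilt.

```bash
cat >> h.py <<'E'
def row2(x,y,z,yaw):
    s=arm.sense();Rc=R.from_rotvec(s["tcp_rot"]);xa=Rc.as_matrix()[:,0]
    d=yaw-np.degrees(np.arctan2(xa[1],xa[0]))%360
    Rd=R.from_euler("z",d,degrees=True)*Rc
    t=np.array([x,y,z])-Rd.apply([0,0,3])-s["position"]
    print(np.round((Rc.inv()*Rd).as_rotvec(),4).tolist(),np.round(Rc.inv().apply(t)/1000,4).tolist())
E
python3 - <<'E'
from h import *
st();row2(439,-331.2,195,183.1)
E
```

```text
t 17.5 grasp [491.9  72.  214.9] x-ax [-0.999   0.0031 -0.044 ] zax [ 0.044   0.0024 -0.999 ] F [-0.14  0.33 -1.7 ] w 0.216
[-0.0025, 0.0001, -0.0572] [0.0525, -0.4034, 0.0166]
```

Call:
carry_out(
  targets=[
    [-0.0025,0,-0.057,0.0525,-0.4034,0.0166,-1],
    [-0.0025,0,-0.057,0.0525,-0.4034,0.0166,-1],
    [-0.0025,0,-0.057,0.0525,-0.4034,0.0166,-1],
    [-0.0025,0,-0.057,0.0525,-0.4034,0.0166,-1],
    [-0.0025,0,-0.057,0.0525,-0.4034,0.0166,-1],
    [-0.0025,0,-0.057,0.0525,-0.4034,0.0166,-1],
    [-0.0025,0,-0.057,0.0525,-0.4034,0.0166,-1],
    [-0.0025,0,-0.057,0.0525,-0.4034,0.0166,-1],
    [-0.0025,0,-0.057,0.0525,-0.4034,0.0166,-1],
    [-0.0025,0,-0.057,0.0525,-0.4034,0.0166,-1],
    [-0.0025,0,-0.057,0.0525,-0.4034,0.0166,-1],
    [-0.0025,0,-0.057,0.0525,-0.4034,0.0166,-1],
  ],
)

```text
time: 18.7
position: [439.0, -329.5, 197.9]
tcp_rot: [-0.087, 3.097, 0.007]
force: [-0.1, 0.3, -3.1]
grip_width: 0.213
```

Run:
```python
from h import *
c=vision.read_camera("scene");shaft(c);rodfit(c)
c=vision.read_camera("top");rodfit(c)
st();row2(439,-331.2,60,183.1)
```

```text
-63 2 z med/max 240.3 241.1 lat -8.2
-38 19 z med/max 242.2 243.6 lat -6.1
-13 49 z med/max 243.4 254.2 lat -5.2
12 136 z med/max 242.6 265.4 lat 5.4
37 64 z med/max 242.1 244.0 lat 1.1
62 66 z med/max 241.8 243.8 lat 1.8
87 94 z med/max 234.1 242.3 lat -0.0
112 24 z med/max 231.5 233.9 lat -1.4
137 29 z med/max 230.6 233.3 lat -1.5
162 35 z med/max 230.9 232.8 lat -2.1
187 23 z med/max 230.5 233.1 lat -0.2
212 24 z med/max 232.2 233.4 lat -1.0
237 63 z med/max 223.5 232.6 lat 0.7
lat slope 0.0186 at0 -4.3 at240 0.1
z(c/l) slope -0.0686 at0 238.0 at240 221.5
n 200 tmax [241.9 242.8 243.5]
lat slope 0.0018 at0 1.2 at240 1.6
z(c/l) slope -0.0389 at0 235.4 at240 226.1
n 198 tmax [237.8 241.5 241.9]
t 18.8 grasp [ 439.3 -329.7  195.1] x-ax [-0.9975 -0.056  -0.0441] zax [ 0.0439  0.0052 -0.999 ] F [ 0.44  0.65 -1.6 ] w 0.212
[0.0001, -0.0, 0.0019] [0.0064, -0.0018, 0.135]
```

Call:
carry_out(
  targets=[
    [0,0,0.002,0.002,-0.002,0.04,-1],
    [0,0,0.002,0.004,-0.002,0.08,-1],
    [0,0,0.002,0.006,-0.002,0.11,-1],
    [0,0,0.002,0.0064,-0.002,0.13,-1],
    [0,0,0.002,0.0064,-0.002,0.135,-1],
    [0,0,0.002,0.0064,-0.002,0.135,-1],
  ],
)

```text
time: 19.4
position: [438.7, -330.3, 62.8]
tcp_rot: [-0.085, 3.097, 0.008]
force: [-0.1, 0.5, -2.0]
grip_width: 0.215
```

Run:
```python
from h import *
st();row2(439,-331.2,41,183.1)
```

```text
t 19.4 grasp [ 438.9 -330.3   59.8] x-ax [-0.9975 -0.055  -0.0433] zax [ 0.043   0.0062 -0.9991] F [-0.1   0.55 -2.  ] w 0.215
[0.0, -0.0, 0.001] [0.0007, -0.001, 0.0187]
```

Call:
carry_out(
  targets=[
    [0,0,0.001,0.0005,-0.001,0.008,-1],
    [0,0,0.001,0.0007,-0.001,0.014,-1],
    [0,0,0.001,0.0007,-0.001,0.0175,-1],
    [0,0,0.001,0.0007,-0.001,0.019,-1],
    [0,0,0.001,0.0007,-0.001,0.019,-1],
  ],
)

```text
time: 19.9
position: [438.9, -331.3, 43.7]
tcp_rot: [-0.084, 3.097, 0.008]
force: [0.4, 0.4, -1.5]
grip_width: 0.212
```

Run:
```python
from h import *
c=vision.read_camera("scene");shaft(c);st()
```

```text
-63 8 z med/max 30.2 74.8 lat 13.0
-38 18 z med/max 87.8 89.6 lat -7.8
-13 47 z med/max 88.2 97.4 lat -6.1
12 104 z med/max 88.2 106.1 lat 4.8
37 60 z med/max 87.6 89.3 lat -0.5
62 81 z med/max 85.9 89.3 lat 2.5
87 146 z med/max 64.8 87.5 lat 1.3
112 26 z med/max 77.8 80.5 lat -1.4
137 21 z med/max 77.8 80.6 lat -0.8
162 28 z med/max 77.3 79.8 lat -1.1
187 30 z med/max 76.4 80.0 lat -1.2
212 27 z med/max 76.6 79.1 lat -1.1
237 55 z med/max 69.2 77.1 lat 0.5
t 19.95 grasp [ 439.1 -331.3   40.9] x-ax [-0.9976 -0.054  -0.0434] zax [ 0.0431  0.0061 -0.999 ] F [-0.75  0.63 -2.15] w 0.21
```

Height matches the starting pose (handle top 88). Lowering the last 1 mm, releasing and retreating up.

Call:
carry_out(
  targets=[
    [0,0,0,0,0,0.001,-1],
    [0,0,0,0,0,0.001,-1],
    [0,0,0,0,0,0.001,-0.3],
    [0,0,0,0,0,0.001,0],
    [0,0,0,0,0,0.001,0.5],
    [0,0,0,0,0,0.001,0.5],
    [0,0,0,0,0,0.001,0.5],
    [0,0,0,0,0,0.001,0.5],
  ],
  grip_force=20,
)

```text
time: 20.75
position: [439.0, -331.4, 42.9]
tcp_rot: [-0.084, 3.097, 0.008]
force: [0.2, 0.2, 0.0]
grip_width: 0.749
```

Call:
carry_out(
  targets=[
    [0,0,0,0,0,-0.01,0.5],
    [0,0,0,0,0,-0.03,0.5],
    [0,0,0,0,0,-0.06,0.5],
    [0,0,0,0,0,-0.1,0.5],
    [0,0,0,0,0,-0.14,0.5],
    [0,0,0,0,0,-0.18,0.5],
    [0,0,0,-0.02,0,-0.2,0.5],
    [0,0,0,-0.02,0,-0.2,0.5],
    [0,0,0,0.0,0.15,-0.2,0.5],
    [0,0,0,0.0,0.15,-0.2,0.5],
    [0,0,0,0.0,0.15,-0.2,0.5],
    [0,0,0,0.0,0.15,-0.2,0.5],
  ],
)

```text
time: 21.95
position: [418.9, -177.2, 242.0]
tcp_rot: [-0.092, 3.101, 0.014]
force: [-0.4, 0.1, -0.3]
grip_width: 0.748
```

Run:
```python
from h import *
np.set_printoptions(precision=1,suppress=True)
st()
def line(P,n):
    k=np.polyfit(P[:,0],P[:,1],1);print(n,len(P),"med",np.median(P,0),"ang",np.degrees(np.arctan(k[0])).round(2),"x",P[:,0].min().round(1),P[:,0].max().round(1))
ims=[]
for n in("scene","top"):
    c=vision.read_camera(n);C=cloud(c);px=c["pixels"].astype(int)
    box=lambda x0,x1,y0,y1,z0,z1:(C[...,0]>x0)&(C[...,0]<x1)&(C[...,1]>y0)&(C[...,1]<y1)&(C[...,2]>z0)&(C[...,2]<z1)
    line(C[box(300,560,-380,-270,83,100)],n+" handle"); line(C[box(540,760,-380,-250,60,90)],n+" shaft")
    line(C[box(660,800,0,150,146,175)],n+" bow")
    for k,q in(("jar",box(450,720,85,200,130,200)),("pun",box(450,660,-80,60,130,175))): print(k,C[q].min(0),C[q].max(0))
    yel=(px[...,0]>1.5*px[...,2])&(px[...,1]>1.35*px[...,2])&(px[...,0]>90)&box(570,680,50,100,95,150);print("yel",C[yel])
    b=(310,190,390,290) if n=="scene" else (250,110,310,185)
    a=c["pixels"][b[1]:b[3],b[0]:b[2],::-1];ims.append(cv2.resize(a,(390,500),interpolation=cv2.INTER_CUBIC))
cv2.imwrite("pics/final.png",np.hstack(ims))
```

```text
t 21.95 grasp [ 419.  -177.2  239.1] x-ax [-1.  -0.1 -0. ] zax [ 0.  0. -1.] F [-0.4  0.1 -0.3] w 0.748
scene handle 392 med [ 437.4 -333.6   87.3] ang 3.25 x 330.4 530.0
scene shaft 171 med [ 619.4 -322.9   77.5] ang 3.9 x 541.9 682.4
scene bow 110 med [705.8  70.3 157.5] ang 42.42 x 699.3 709.6
jar [554.6  85.8 130.1] [708.7 173.7 177.2]
pun [532.3 -39.4 130. ] [637.3  37.2 155.9]
yel [[626.2  70.7 112. ]
 [627.   73.  112.7]
 [625.3  76.2 110. ]
 [628.4  70.3 110.8]]Traceback (most recent call last):
  File "<stdin>", line 10, in <module>
  File "<stdin>", line 5, in line
    raise TypeError("expected non-empty vector for x")
TypeError: expected non-empty vector for x
```

Call:
carry_out(
  targets=[
    [0,0,0,0,0.45,-0.02,0.5],
    [0,0,0,0,0.45,-0.02,0.5],
    [0,0,0,0,0.45,-0.02,0.5],
    [0,0,0,0,0.45,-0.02,0.5],
    [0,0,0,0,0.45,-0.02,0.5],
    [0,0,0,0,0.45,-0.02,0.5],
    [0,0,0,0,0.45,-0.02,0.5],
    [0,0,0,0,0.45,-0.02,0.5],
    [0,0,0,0,0.45,-0.02,0.5],
    [0,0,0,0,0.45,-0.02,0.5],
    [0,0,0,0,0.45,-0.02,0.5],
    [0,0,0,0,0.45,-0.02,0.5],
  ],
)

```text
time: 23.25
position: [395.8, 266.2, 264.0]
tcp_rot: [-0.084, 3.099, 0.006]
force: [0.9, -0.5, -0.3]
grip_width: 0.75
```

Run:
```python
from h import *
np.set_printoptions(precision=1,suppress=True)
st();ims=[]
for n in("scene","top"):
    c=vision.read_camera(n);C=cloud(c);px=c["pixels"].astype(int)
    box=lambda x0,x1,y0,y1,z0,z1:(C[...,0]>x0)&(C[...,0]<x1)&(C[...,1]>y0)&(C[...,1]<y1)&(C[...,2]>z0)&(C[...,2]<z1)
    for k,q in(("handle",box(300,560,-380,-270,83,100)),("shaft",box(540,760,-380,-250,60,90)),("bow",box(660,800,0,150,146,175))):
        if q.sum(): print(n,k,q.sum(),np.median(C[q],0),C[q][:,0].max())
    yel=(px[...,0]>1.5*px[...,2])&(px[...,1]>1.35*px[...,2])&(px[...,0]>80)&box(570,680,50,100,95,150);print("yel",C[yel])
    b=(310,190,390,290) if n=="scene" else (250,110,310,185)
    ims.append(cv2.resize(c["pixels"][b[1]:b[3],b[0]:b[2],::-1],(390,500),interpolation=cv2.INTER_CUBIC))
cv2.imwrite("pics/final.png",np.hstack(ims))
```

```text
t 23.25 grasp [395.9 266.2 261. ] x-ax [-1.  -0.1 -0. ] zax [ 0.  0. -1.] F [ 0.9 -0.5 -0.3] w 0.75
scene handle 394 [ 436.3 -333.4   87.1] 529.2658256922971
scene shaft 172 [ 619.5 -323.    77.4] 684.0717952768957
scene bow 113 [705.8  70.  157.3] 709.2079146070038
yel [[626.9  70.4 113. ]
 [628.   72.7 114.1]
 [626.3  75.8 111.4]
 [629.4  67.4 112.5]
 [627.2  70.7 109.2]]
top handle 533 [ 428.2 -330.    89.4] 529.0009134140171
top shaft 134 [ 608.  -320.9   78.2] 679.434532835807
top bow 76 [703.2  72.8 159.9] 708.757165311376
yel [[609.2  77.2 111.8]
 [608.3  74.  116.1]
 [608.7  71.3 114.5]
 [608.9  81.1 100. ]
 [606.4  77.2 111.5]
 [604.8  73.7 118.7]
 [605.5  71.1 115.9]
 [605.6  80.8 101.8]
 [603.4  77.  112.1]
 [604.2  74.5 108.5]
 [604.   71.5 109.9]]
```

View pics/final.png

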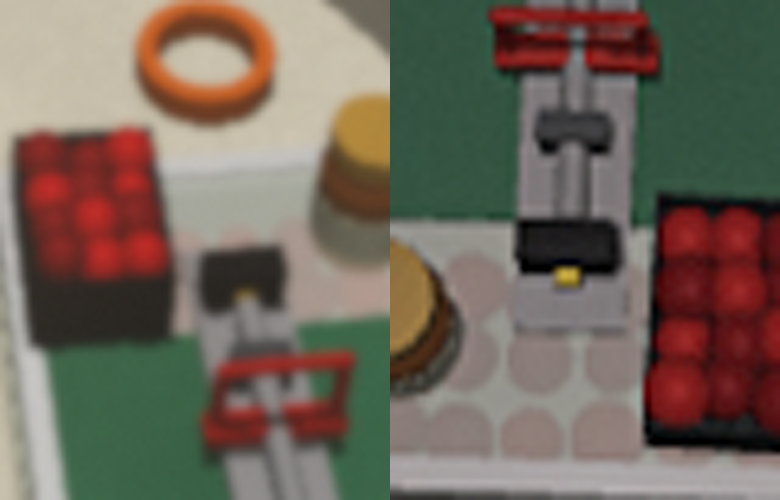

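The yellow pin now stands out of the keeper's near face (right panel, about (568,275)), and the bolt nose is in the keeper. The rod is back in its rest within about 1–2 mm of where it started. The jar and case punnet haven't moved. Handing in.

```bash
python3 -c "
from plant import arm
print(arm.job_done())"
```

```text
the job is handed in; nothing more can be done
None
```

The bolt is drawn home, the telltale pin is through, the rod is back in its rest, and the job is handed in at about 23 s of the 64 s allowed.

- **Bolt:** I drew it about 43 mm to a firm stop, then held it there for about 1.8 s. The readings at the end of each move were 12.7–16.2 N along the pull, averaging about 14 N. The force between those readings was not logged. Adding the sideways load, the total reached about 19.6 N once.
- **Telltale:** The top picture shows the yellow pin standing out of the keeper's near face, roughly 6 mm by depth. The bow stayed at x≈705 after I unhooked.
- **Rod:** It lies level in the rest, within about 1–2 mm and 1° of where it started.
- **Other goods:** The jar and the punnet on the case are where they were. I did not re-measure the goods on the counter, but the arm passed well above them.

Two things did not go as expected:
- **First grasp missed:** The fingers closed just above the handle. The cameras showed the fingertips about 35 mm higher than the reported tool pose implied, so I went 35 mm lower and corrected for it from then on.
- **Tilt during the hold:** The tool tilted about 2.5° while pulling, with a downward load of up to about 9 N beyond the rod's weight. I kept that tilt on the way back, where the rod hung level.

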